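# Feel whether the washed filter is dry

### The job

Feel whether the larger of the two flat pleated filters in the top crate has dried: with the fingertips lightly touch the pleats at the end by its pull tab, just until you feel them give and for about half a second, lift the fingers clear, touch the pleats at the other end in the same way, and then draw the hand back at least 15 cm above the filter. Do not press the pleats right down, pick up or shift the filter, or touch anything else.

Things in the scene. Friction and masses are not known exactly. Their poses are not given: they have to be found in the camera images.
- filter: the larger of two grey pleated flat filters, lying loose in the top crate (0.2 to 0.45 kg): a white plastic frame 132 x 76 mm, 40 mm high, with a crossbar 8 mm wide between two pleated panels, and a flat pull tab 28 mm wide sticking out 13 mm from one short end. Origin: centre of the underside; its x axis runs along the length towards the tab, z up. It lies at any yaw.
- tab_spot (a point): middle of the top of the pleated panel at the tab end of the large filter (32 mm from the filter's centre towards the tab, 44 mm above its underside). The panel is 54 mm along the filter's length and 62 mm across and stands 4 mm proud of the frame and the crossbar
- far_spot (a point): the same for the pleated panel at the end away from the tab
- panel_tab (a joint): how far the tab-end panel is pressed down, in m. The rigid pleat pack sits on soft springs: it starts to give at about 0.5 N, then sinks 1 mm for each 0.6 N and bottoms out at 10 mm (6.5 N); 0 when let go
- panel_far (a joint): the same for the other panel
- crates: two stacking wooden crates joined as tiers, fixed to the counter; origin: centre of the underside of the lower crate, x away from the robot at yaw 0, z up. Lower crate 380 (x) x 460 (y) x 90 mm high; top crate 210 x 460 x 80 mm stands on its rear part (centre at x = +85 mm), so its inner floor is at 100 mm and its rim at 170 mm; walls 8 mm. The front of the lower crate is open above
- clip: steel spring clip on the middle of the top crate's front wall, its top 23 mm above the rim, holding a black ring gasket of 62 mm that hangs in front of the wall; origin: centre of the clip at rim height; leave alone
- small_filter: the smaller grey pleated flat filter of the same make, also with a white frame, 96 x 54 x 33 mm with a tab, loose in the top crate beside the large one (either side); origin: centre of the underside; leave alone
- dust_bin: clear round dust bin with a grey lid and handle, 100 mm across, 145 mm high, upright in the lower crate; origin: centre of the underside; leave alone
- bowl: stainless steel bowl, 120 mm across, 55 mm high, in the lower crate; origin: centre of the underside; leave alone
- cartridge: round pleated cartridge filter, 84 mm across, 93 mm high, upright in the lower crate; origin: centre of the underside; leave alone
- brush_roll: white brush roll with square end blocks, 236 mm long, 40 mm high, lying on the counter to the robot's right; origin: middle of the underside, x along it; leave alone
- screwdriver: screwdriver lying on the counter to the robot's left; origin: middle of the underside, x along it towards the tip; leave alone
Not all that is in view belongs to the job. What is shaped like the filter but red is not meant.

How it is judged:
On the way, in this order (a step that is already met when the one before it is completed fails the run):
1. the fingertips rest on the panel at the tab end and it gives by 1 to 9 mm, the other panel free (contact force between the fingers and filter above 0.3 N and value of joint panel_tab between 0.001 and 0.009 m and value of joint panel_far below 0.0008 m), for 0.25 s.
2. the fingers are lifted clear of the filter (about 10 mm or more above the pleats) (contact force between the fingers and filter below 0.05 N and z of the grasp point in the frame of filter above 0.075 m and value of joint each of panel_tab, panel_far below 0.0012 m), for 0.05 s.
3. the fingertips rest on the other panel and it gives by 1 to 9 mm, the tab-end panel free (contact force between the fingers and filter above 0.3 N and value of joint panel_far between 0.001 and 0.009 m and value of joint panel_tab below 0.0008 m), for 0.25 s.
At the end, for the whole second after the job is handed in: The hand (TCP) is more than 150 mm above the filter's underside, both panels have sprung back (under 1.2 mm), the filter lies flat at rest within 12 mm of where it was, and every other thing is within 10 mm of where it was (value of joint each of panel_tab, panel_far below 0.0012 m and z of the grasp point in the frame of filter above 0.15 m and distance of filter from where it was at the start of the episode below 0.012 m and angle between filter's own z axis and vertical below 0.05 rad and linear speed of filter below 0.02 m/s and distance of each of small_filter, dust_bin, bowl, cartridge, brush_roll, screwdriver from where it was at the start of the episode below 0.01 m); the robot touches nothing.
It fails at once if a pleated panel of the large filter is pressed to the bottom (over 9 mm), or the filter is pressed with more than 15 N (value of joint any of panel_tab, panel_far above 0.009 m or contact force between the fingers and filter above 15 N).
It fails at once if the large filter is shifted or lifted by more than 12 mm (distance of filter from where it was at the start of the episode above 0.012 m).
It fails at once if both panels are pressed at once (value of joint each of panel_tab, panel_far above 0.0015 m).
It fails at once if the crates, the clip or another thing is touched (over 1 N) (contact force between any of the fingers, the arm and crates above 1 N or contact force between any of the fingers, the arm and clip above 1 N or contact force between any of the fingers, the arm and small_filter above 1 N or contact force between any of the fingers, the arm and dust_bin above 1 N or contact force between any of the fingers, the arm and bowl above 1 N or contact force between any of the fingers, the arm and cartridge above 1 N or contact force between any of the fingers, the arm and brush_roll above 1 N or contact force between any of the fingers, the arm and screwdriver above 1 N).
It fails at once if another thing is moved by more than 10 mm (distance of any of small_filter, dust_bin, bowl, cartridge, brush_roll, screwdriver from where it was at the start of the episode above 0.01 m).
It also fails if it takes over 40 s, if anything falls off the work surface, if the arm or the gripper's body presses on something with over 40 N, if the wrist force passes 120 N, or if a joint passes its speed limit or range.

### The arm

A 6-joint arm with a two-finger parallel gripper is mounted at the origin on the work surface. World frame = base frame: x ahead of the robot, y to its left, z up, the work surface at z = 0. Lengths are in m, angles in rad, forces in N, time in s.
With the tool pointing down it reaches from about 0.275 to 0.875 m from the base axis. Payload 12.5 kg.
Tool frame: the origin (TCP) lies between the finger pads, 19 mm behind the fingertips; this is the grasp point; z points along the fingers, y is the line along which they close (so a half turn about z gives the same grasp; the last joint's range is limited). The gripper opens to 85 mm and grips with 20 to 120 N. Pads are 22 mm wide; open, the fingers measure 114 mm over their backs; the gripper's body (76 mm by 85 mm) begins 54 mm behind the grasp point. The pads swing forward as they close: fully open they stand 13 mm farther back than shut.
Start: joints at [1.148, 0.351, 1.652, -0, 1.139, -0.085], TCP at [0.182, 0.519, 0.25] pointing down, gripper open.
Joint ranges: [-2.75, 2.75], [-0.79, 2.1], [0.01, 2.65], [-1.57, 4.71], [0.07, 3.14], [-2.87, 2.87]. Speed limits (rad/s): [2.22, 2.22, 2.79, 3.14, 3.14, 3.14].

### API

Orientations are given as a unit quaternion [w, x, y, z].
In Python, from workcell import manip, viewer gives the robot as it stands. The module is installed in compiled form; this text tells all that it offers.
- The arm moves only by the shell command python3 -m inch 'ROWS'. ROWS is JSON, a list of rows, each a list of 5 numbers: the shift along the tool's x, y, z in units of 300 mm (1.0 is 300 mm), then the turn about the tool's z in units of 0.5 rad (1.0 is 0.5 rad), then the opening, from -1 (shut) to 1 (fully open). A call has 1 to 12 rows; each row is the pose to reach, as a shift and turn from the pose commanded when the call began, along the tool's axes at that moment; what a row does not reach only later rows make up. A row lasts 1/8 s, in which the tool goes at most 62.5 mm and 10.7 degrees, less where a joint would pass 70% of its speed; a pose out of reach is approached as far as the arm can. A call with a number of a shift or a turn outside -1 to 1 is refused whole. A call with a gripper value outside its range is refused whole. The fingers move at their own pace and stop on an object; the grip force is fixed at half the most. Time passes only in rows, so rows that repeat a pose let the fingers close. It gives the time, the measured TCP pose, the force, the opening and the grip force at its end, in the units of the state.
- manip.sense(): the state, without advancing time (a new reading comes with each control period).
- viewer.capture(name): name is "scene" or "top" or "wrist"; returns a dict with "image" (400x640x3 uint8, red, green, blue), "depth" (400x640 float32, m along the optical axis (not along the pixel's ray), 0 where there is no reading), "camera_matrix" (3x3 intrinsics, pixels), "rvec" (rotation vector, rad) and "tvec" (3), from world to camera coordinates, as OpenCV has them; the wrist camera has in their place "tool_from_camera" (4x4, takes a point from camera to tool coordinates, whose origin is the TCP and whose axes are the flange's). Camera axes: x right, y down, z forward; pixel columns grow to the right and rows downward; lengths in m; the calibration is good to about 2 mm. A picture is of the moment at which its call begins: read the wrist's pose just before it.
- manip.close_job(): hands the job in; it is judged then, once.
The state is a dict: "clock": time; "qpos": joint angles; "qvel": joint speeds; "effort": joint torques, N m; "tcp_pos": TCP position; "orientation": TCP orientation; "wrist_force": force on the tool from outside, world axes, zero at the start; "ft_torque": the same for the moment, N m; "grip_width": finger opening in m; "gripper_force": force on a finger pad.
Only numpy, scipy, OpenCV 4.12 (cv2) and the standard library are available. Lean on these libraries where they do the work, as an engineer would, in place of code of your own. Each camera call takes 0.05 s, during which the arm holds its last target. There are 200 camera calls.

## Working session

There is one attempt and no reset: what is moved stays moved. The work goes in short steps, Python scripts to look and compute and a shell command to move; the robot and the scene stay as the last step left them, time stands still between calls to the robot, and variables do not carry over. Pictures are saved under pics/ and viewed, at most 10 in all, crops included, and the job is handed in when it is done.

```bash
mkdir -p pics; python3 - <<'E'
from workcell import manip, viewer
import cv2,numpy as np
s=manip.sense();print({k:np.round(v,3).tolist() for k,v in s.items()})
for n in ["scene","top"]:
    c=viewer.capture(n);cv2.imwrite(f"pics/{n}0.png",c["image"][:,:,::-1])
    np.savez(f"{n}0.npz",**c)
    print(n,c["camera_matrix"].tolist(),c["rvec"],c["tvec"],(c["depth"]>0).mean())
E
```

```text
{'clock': 0.0, 'qpos': [1.148, 0.351, 1.652, 0.0, 1.139, -0.085], 'qvel': [0.001, 0.002, -0.0, 0.001, 0.0, -0.0], 'effort': [-0.0, -50.61, -29.141, 0.0, 0.004, 0.0], 'tcp_pos': [0.182, 0.519, 0.249], 'orientation': [-0.0, 0.168, 0.986, -0.001], 'wrist_force': [-0.535, -0.024, 1.591], 'ft_torque': [-0.017, -0.004, 0.047], 'gripper_force': 0.0, 'grip_width': 0.085}
scene [[414.86617617048927, 0.0, 317.43513564612755], [0.0, 414.86617617048927, 196.0611666397321], [0.0, 0.0, 1.0]] [ 2.37300773  1.18311487 -0.32200108] [-0.29421953 -0.30975124  1.75885454] 0.99605078125
top [[442.13282173433595, 0.0, 316.99212048750417], [0.0, 442.13282173433595, 195.69706236312885], [0.0, 0.0, 1.0]] [ 2.21116366 -2.14836986  0.07616346] [-0.03136753  0.53530584  1.37006275] 0.996265625
```

View pics/top0.png

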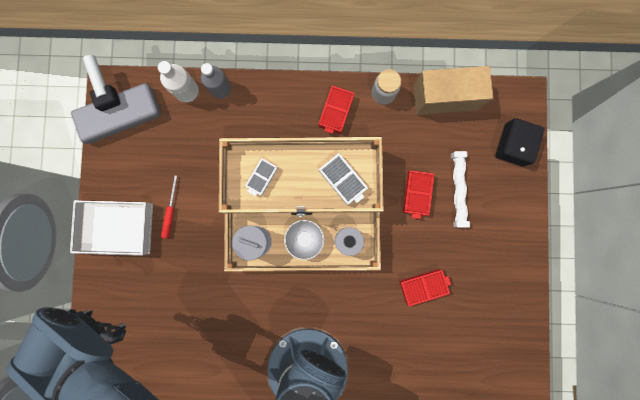

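View pics/scene0.png

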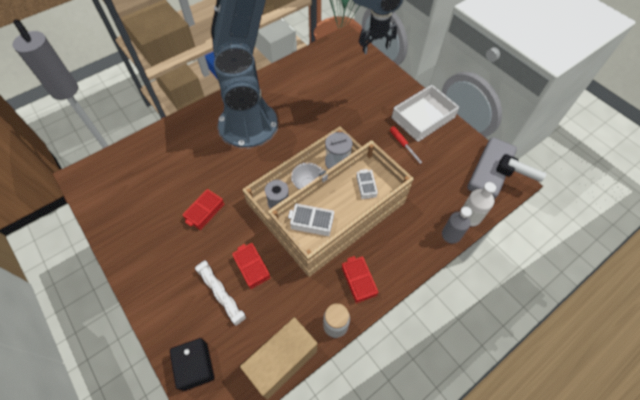

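The top view shows the large filter at about (343,178) with its tab at (361,200), and the small filter at (262,177). In the scene view the large filter is at (311,219) with its tab on the left at (291,215). Next I measure it with the depth and rays in both views.

```bash
cat > h.py <<'E'
import numpy as np,cv2
def pose(c):
    R=cv2.Rodrigues(c["rvec"])[0];return R,-R.T@np.ravel(c["tvec"])
def cloud(c):
    K=c["camera_matrix"];d=c["depth"];v,u=np.mgrid[:400,:640]
    P=np.stack([(u-K[0,2])/K[0,0]*d,(v-K[1,2])/K[1,1]*d,d],-1)
    R,o=pose(c);return (P-np.ravel(c["tvec"]))@R
def ray(c,u,v,z):
    K=c["camera_matrix"];R,o=pose(c);r=R.T@np.linalg.solve(K,[u,v,1.]);return o+r*(z-o[2])/r[2]
E
python3 - <<'E'
from h import *
for n,(u0,u1,v0,v1) in {"top":(310,378,145,208),"scene":(280,342,198,240)}.items():
    c=dict(np.load(n+"0.npz"));X=cloud(c)[v0:v1,u0:u1];im=c["image"][v0:v1,u0:u1]
    z=X[...,2]; print(n,"floor z",np.median(z[(z<.112)&(z>.08)]))
    hsv=cv2.cvtColor(im,cv2.COLOR_RGB2HSV)
    m=((z>.12)&(z<.16)&(hsv[...,1]<50)).astype(np.uint8)
    k,l,st,ce=cv2.connectedComponentsWithStats(m);i=1+np.argmax(st[1:,4]);m=l==i
    P=X[m];print("n",m.sum(),"z pct",np.percentile(P[:,2],[5,25,50,75,95]).round(4))
    r=cv2.minAreaRect(P[:,:2].astype(np.float32));print("rect w tab",r);
    cs=cv2.boxPoints(r);print(cs.round(3).tolist())
    big=cv2.resize(np.ascontiguousarray(im[:,:,::-1]),None,fx=6,fy=6,interpolation=cv2.INTER_CUBIC)
    cv2.imwrite(f"pics/{n}_crop.png",big)
a=cv2.imread("pics/top_crop.png");b=cv2.imread("pics/scene_crop.png")
H=max(a.shape[0],b.shape[0]);o=np.zeros((H,a.shape[1]+b.shape[1],3),np.uint8);o[:a.shape[0],:a.shape[1]]=a;o[:b.shape[0],a.shape[1]:]=b
cv2.imwrite("pics/crops.png",o);print(o.shape)
# crates rim points & neighbours from depth
c=dict(np.load("top0.npz"));X=cloud(c)
for uv in [(301,211),(301,139),(221,175),(381,175),(251,242),(304,226),(349,228)]: print(uv,X[uv[1],uv[0]].round(3))
E
```

```text
top floor z 0.10065569702854828
n 1252 z pct [0.134  0.1391 0.1414 0.1435 0.1464]
rect w tab ((0.574732780456543, -0.0926072746515274), (0.14399906992912292, 0.07639609277248383), 41.396278381347656)
[[0.4950000047683716, -0.1120000034570694], [0.5460000038146973, -0.16899999976158142], [0.6539999842643738, -0.07400000095367432], [0.6029999852180481, -0.01600000075995922]]
scene floor z 0.0999564615298835
n 933 z pct [0.1282 0.1374 0.1403 0.1426 0.1454]
rect w tab ((0.5793754458427429, -0.09785422682762146), (0.14464730024337769, 0.08050341159105301), 41.155731201171875)
[[0.49799999594688416, -0.11500000208616257], [0.5509999990463257, -0.17599999904632568], [0.6600000262260437, -0.08100000023841858], [0.6069999933242798, -0.019999999552965164]]
(378, 780, 3)
(301, 211) [0.48  0.026 0.188]
(301, 139) [0.685 0.033 0.167]
(221, 175) [0.575 0.255 0.169]
(381, 175) [ 0.588 -0.195  0.17 ]
(251, 242) [0.39  0.166 0.152]
(304, 226) [0.44  0.022 0.028]
(349, 228) [ 0.437 -0.113  0.103]
```

View pics/crops.png

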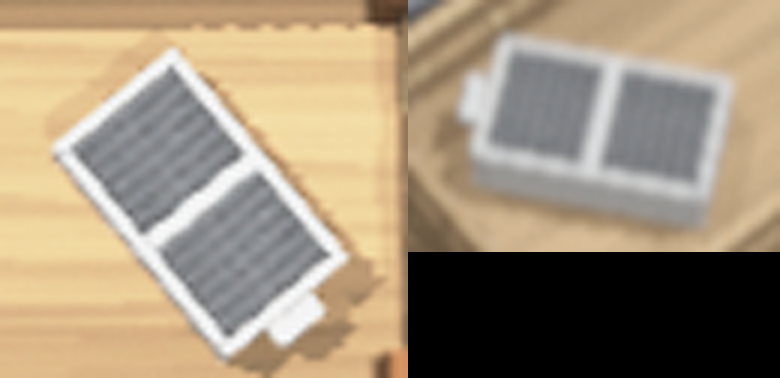

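The crop shows the large filter clearly, with its tab at the lower right, towards the robot. I triangulate the grey panels from both views.

```bash
python3 - <<'E'
from h import *
from workcell import manip
from scipy.spatial.transform import Rotation as Ro
cams={};C={}
for n,(u0,u1,v0,v1) in {"top":(310,378,150,208),"scene":(280,342,198,240)}.items():
    c=dict(np.load(n+"0.npz"));im=c["image"][v0:v1,u0:u1];h=cv2.cvtColor(im,cv2.COLOR_RGB2HSV)
    m=((h[...,1]<60)&(h[...,2]<165)&(h[...,2]>70)).astype(np.uint8)
    m=cv2.morphologyEx(m,cv2.MORPH_OPEN,np.ones((3,3)))
    k,l,st,ce=cv2.connectedComponentsWithStats(m);o=np.argsort(-st[1:,4])[:4]+1
    print(n,st[o,4],(ce[o]+[u0,v0]).round(1).tolist())
    p=(ce[o[:2]]+[u0,v0]); C[n]=p[np.argsort(-p[:,1])] if n=="top" else p[np.argsort(p[:,0])]
    cams[n]=c
def Pm(c):return c["camera_matrix"]@np.hstack([cv2.Rodrigues(c["rvec"])[0],np.reshape(c["tvec"],(3,1))])
X=cv2.triangulatePoints(Pm(cams["top"]),Pm(cams["scene"]),C["top"].T.copy(),C["scene"].T.copy());X=(X[:3]/X[3]).T
print("tri tab,far",X.round(4).tolist(),"sep",np.linalg.norm(X[0]-X[1]))
for n in C: print(n,"z=.144",[ray(cams[n],*p,.144).round(4).tolist() for p in C[n]], "depth z",[float(np.median(cloud(cams[n])[int(p[1])-3:int(p[1])+4,int(p[0])-3:int(p[0])+4,2])) for p in C[n]])
s=manip.sense();R=Ro.from_quat(s["orientation"],scalar_first=True).as_matrix();print(R.round(3).tolist())
for q,z in [(X[0],.25),(X[1],.25)]: print("tool shift units",(R.T@(np.r_[q[:2],z]-s["tcp_pos"])/.3).round(4))
E
```

```text
top [394 386] [[335.9, 169.8], [350.0, 186.8]]
scene [250 242 167  11] [[321.4, 218.7], [302.4, 215.1], [308.7, 230.2], [281.4, 198.9]]
tri tab,far [[0.5554, -0.1116, 0.1347], [0.6041, -0.0694, 0.1347]] sep 0.06442148313322842
top z=.144 [[0.5548, -0.1106, 0.144], [0.6029, -0.0688, 0.144]] depth z [0.1420686250508611, 0.1422079221375192]
scene z=.144 [[0.5593, -0.1147, 0.144], [0.6077, -0.0725, 0.144]] depth z [0.14190508641929675, 0.14140664992307558]
[[-0.943, 0.331, -0.0], [0.331, 0.943, -0.001], [0.0, -0.001, -1.0]]
tool shift units [-1.8703e+00 -1.5698e+00 -1.0000e-04]
tool shift units [-1.9766e+00 -1.3832e+00 -3.0000e-04]
```

```bash
python3 -m inch '[[-0.15,-0.13,-0.05,0,-1],[-0.3,-0.26,-0.1,0,-1],[-0.46,-0.39,-0.1,0,-1],[-0.62,-0.52,-0.1,0,-1],[-0.78,-0.65,-0.1,0,-1],[-0.93,-0.78,-0.1,0,-1],[-0.93,-0.78,-0.1,0,-1]]'
python3 -m inch '[[-0.15,-0.13,0,0,-1],[-0.3,-0.26,0,0,-1],[-0.46,-0.39,0,0,-1],[-0.62,-0.52,0,0,-1],[-0.78,-0.65,0,0,-1],[-0.94,-0.79,0,0,-1],[-0.94,-0.79,0,0,-1],[-0.94,-0.79,0,0,-1]]'
cat > w.py <<'E'
from h import *
from workcell import manip,viewer
from scipy.spatial.transform import Rotation as Ro
import sys
s=manip.sense();c=viewer.capture("wrist");np.savez("w.npz",**c)
cv2.imwrite(f"pics/{sys.argv[1]}.png",c["image"][:,:,::-1])
R=Ro.from_quat(s["orientation"],scalar_first=True).as_matrix();T=np.eye(4);T[:3,:3]=R;T[:3,3]=s["tcp_pos"]
W=T@c["tool_from_camera"];K=c["camera_matrix"]
h=cv2.cvtColor(c["image"],cv2.COLOR_RGB2HSV)
m=((h[...,1]<60)&(h[...,2]<165)&(h[...,2]>70)).astype(np.uint8);m=cv2.morphologyEx(m,cv2.MORPH_OPEN,np.ones((5,5)))
k,l,st,ce=cv2.connectedComponentsWithStats(m)
for i in (np.argsort(-st[1:,4])[:5]+1):
    r=W[:3,:3]@np.linalg.solve(K,[*ce[i],1]);d=np.median(c["depth"][l==i]);P=W[:3,3]+r*d
    print(st[i,4],ce[i].round(),"depth pt",P.round(4),"z.144",(W[:3,3]+r*(.144-W[2,3])/r[2]).round(4))
print("cam",W[:3,3].round(3),{k:np.round(s[k],4).tolist() for k in("clock","tcp_pos","orientation","wrist_force","grip_width")})
E
python3 w.py w1
```

```text
clock: 0.98
tcp_pos: [0.3693, 0.2028, 0.2799]
orientation: [0.0, 0.171, 0.985, -0.0]
wrist_force: [0.4, 0.2, -0.6]
grip_width: -0.0002
gripper_force: 0.0
clock: 1.98
tcp_pos: [0.5552, -0.1102, 0.2795]
orientation: [-0.001, 0.168, 0.986, 0.0]
wrist_force: [-1.0, 0.6, -1.6]
grip_width: -0.0001
gripper_force: 0.0
3610 [318. 191.] depth pt [ 0.5536 -0.11    0.1392] z.144 [ 0.5521 -0.1095  0.144 ]
3235 [374. 221.] depth pt [ 0.6017 -0.0681  0.1391] z.144 [ 0.5994 -0.0684  0.144 ]
2292 [602.  99.] depth pt [0.5591 0.159  0.1283] z.144 [0.5543 0.1451 0.144 ]
1917 [579. 149.] depth pt [0.5995 0.1374 0.1284] z.144 [0.5924 0.1247 0.144 ]
1852 [555. 116.] depth pt [0.5642 0.1271 0.116 ] z.144 [0.5555 0.1065 0.144 ]
cam [ 0.476 -0.083  0.401] {'clock': 1.975, 'tcp_pos': [0.5552, -0.1102, 0.2795], 'orientation': [-0.0006, 0.1679, 0.9858, 0.0002], 'wrist_force': [-0.9654, 0.5931, -1.6139], 'grip_width': -0.0001}
```

View pics/w1.png

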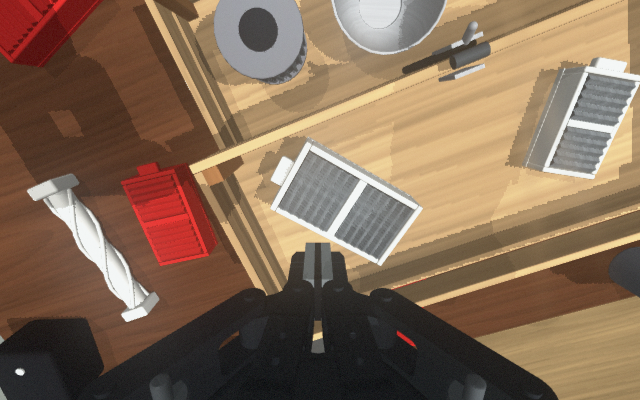

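The wrist view shows the tab-end panel at (318,191), the far panel at (374,221) and the fingers shut above the tab panel. I descend to just above the pleats.

```bash
python3 -m inch '[[0,0,0.15,0,-1],[0,0,0.28,0,-1],[0,0,0.36,0,-1],[0,0,0.36,0,-1],[0,0,0.36,0,-1]]'
python3 -m inch '[[0,0,0.01,0,-1],[0,0,0.02,0,-1],[0,0,0.02,0,-1]]'
```

```text
clock: 2.65
tcp_pos: [0.5559, -0.1107, 0.1734]
orientation: [0.001, 0.168, 0.986, -0.0]
wrist_force: [-0.3, 1.3, -0.6]
grip_width: 0.0001
gripper_force: 0.0
clock: 3.02
tcp_pos: [0.5554, -0.1114, 0.166]
orientation: [-0.0, 0.168, 0.986, 0.0]
wrist_force: [-0.5, -0.3, 0.1]
grip_width: -0.0005
gripper_force: 0.0
```

```bash
python3 -m inch '[[0,0,0.007,0,-1],[0,0,0.007,0,-1]]'
python3 -m inch '[[0,0,0.007,0,-1],[0,0,0.007,0,-1]]'
python3 -m inch '[[0,0,0,0,-1]]'
```

```text
clock: 3.28
tcp_pos: [0.5554, -0.1114, 0.1637]
orientation: [-0.0, 0.168, 0.986, 0.0]
wrist_force: [0.5, 0.6, -0.2]
grip_width: 0.0001
gripper_force: 0.0
clock: 3.52
tcp_pos: [0.5555, -0.1114, 0.1618]
orientation: [0.0, 0.168, 0.986, -0.0]
wrist_force: [0.2, -0.4, 1.5]
grip_width: 0.0001
gripper_force: 0.6
clock: 3.65
tcp_pos: [0.5555, -0.1114, 0.1619]
orientation: [0.0, 0.168, 0.986, -0.0]
wrist_force: [-0.6, 0.2, 1.0]
grip_width: 0.0004
gripper_force: 0.5
```

Contact is felt at a TCP height of about 0.162. I press about 2.4 mm more and hold.

```bash
python3 -m inch '[[0,0,0.008,0,-1],[0,0,0.008,0,-1]]'
python3 -m inch '[[0,0,0,0,-1]]'
python3 -m inch '[[0,0,0,0,-1]]'
```

```text
clock: 3.9
tcp_pos: [0.5556, -0.1114, 0.1594]
orientation: [0.0, 0.168, 0.986, -0.0]
wrist_force: [-0.1, -0.5, 2.0]
grip_width: -0.0002
gripper_force: 1.3
clock: 4.03
tcp_pos: [0.5556, -0.1114, 0.1595]
orientation: [0.0, 0.168, 0.986, -0.0]
wrist_force: [0.7, 0.7, 2.5]
grip_width: 0.0002
gripper_force: 1.2
clock: 4.15
tcp_pos: [0.5555, -0.1114, 0.1595]
orientation: [0.0, 0.168, 0.986, -0.0]
wrist_force: [0.9, -1.0, 1.9]
grip_width: 0.0003
gripper_force: 1.2
```

```bash
python3 -m inch '[[0,0,0,0,-1],[0,0,0,0,-1],[0,0,-0.08,0,-1],[0,0,-0.16,0,-1],[0,0,-0.16,0,-1],[0,0,-0.16,0,-1],[-0.05,0.09,-0.16,0,-1],[-0.1,0.184,-0.16,0,-1],[-0.1,0.184,-0.16,0,-1],[-0.1,0.184,-0.16,0,-1]]'
python3 w.py w2
```

```text
clock: 5.4
tcp_pos: [0.6012, -0.0695, 0.2063]
orientation: [-0.001, 0.168, 0.986, -0.0]
wrist_force: [-0.2, 0.4, -0.9]
grip_width: -0.0001
gripper_force: 0.0
7316 [240. 181.] depth pt [ 0.5536 -0.1094  0.1393] z.144 [ 0.5528 -0.1078  0.144 ]
6101 [321. 223.] depth pt [ 0.6003 -0.0675  0.1413] z.144 [ 0.5992 -0.0672  0.144 ]
4988 [570.  75.] depth pt [0.5636 0.1278 0.1133] z.144 [0.5577 0.1035 0.144 ]
3659 [606. 123.] depth pt [0.6    0.1368 0.1285] z.144 [0.594  0.1229 0.144 ]
3090 [189.  15.] depth pt [ 0.4392 -0.1084  0.0985] z.144 [ 0.4556 -0.0954  0.144 ]
cam [ 0.522 -0.042  0.328] {'clock': 5.4, 'tcp_pos': [0.6012, -0.0695, 0.2063], 'orientation': [-0.001, 0.168, 0.9858, -0.0001], 'wrist_force': [-0.1573, 0.4008, -0.8909], 'grip_width': -0.0001}
```

View pics/w2.png

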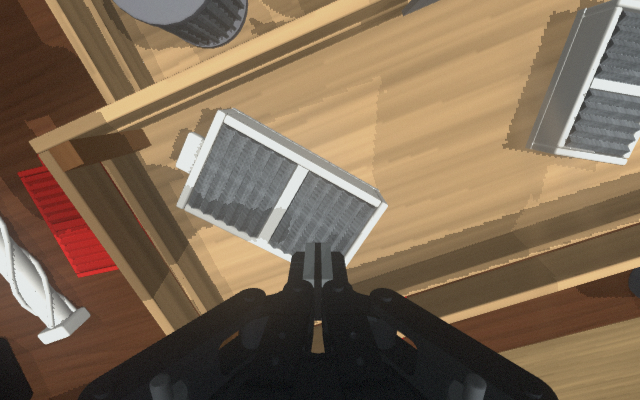

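The filter has not shifted: its panels are at (240,181) and (321,223), and the fingers are above the far panel. I descend on it in the same way.

```bash
python3 -m inch '[[0,0,0.08,0,-1],[0,0,0.13,0,-1],[0,0,0.14,0,-1],[0,0,0.14,0,-1],[0,0,0.14,0,-1]]'
python3 -m inch '[[0,0,0.01,0,-1],[0,0,0.01,0,-1]]'
```

```text
clock: 6.08
tcp_pos: [0.6024, -0.0694, 0.1661]
orientation: [0.001, 0.168, 0.986, -0.0]
wrist_force: [0.1, 0.3, 0.6]
grip_width: 0.0001
gripper_force: 0.0
clock: 6.32
tcp_pos: [0.6021, -0.0692, 0.1624]
orientation: [0.0, 0.168, 0.986, -0.0]
wrist_force: [0.3, -0.3, 0.6]
grip_width: -0.0003
gripper_force: 0.4
```

```bash
python3 -m inch '[[0,0,0.01,0,-1],[0,0,0.01,0,-1]]'
python3 -m inch '[[0,0,0,0,-1],[0,0,0,0,-1]]'
```

```text
clock: 6.58
tcp_pos: [0.6022, -0.0693, 0.1594]
orientation: [0.0, 0.168, 0.986, -0.0]
wrist_force: [0.6, 0.1, 1.7]
grip_width: 0.0001
gripper_force: 1.3
clock: 6.82
tcp_pos: [0.6022, -0.0693, 0.1596]
orientation: [0.0, 0.168, 0.986, -0.0]
wrist_force: [0.2, 0.2, 2.4]
grip_width: 0.0002
gripper_force: 1.2
```

The far panel gives the same as the tab panel did. I hold a little longer, then retreat to about 0.34, which is more than 150 mm above the filter.

```bash
python3 -m inch '[[0,0,0,0,-1],[0,0,0,0,-1],[0,0,-0.1,0,-1],[0,0,-0.25,0,-1],[0,0,-0.4,0,-1],[0,0,-0.55,0,-1],[0,0,-0.62,0,-1],[0,0,-0.62,0,-1],[0,0,-0.62,0,-1],[0,0,-0.62,0,-1]]'
python3 w.py w3
```

```text
clock: 8.07
tcp_pos: [0.6017, -0.0692, 0.3439]
orientation: [-0.001, 0.168, 0.986, 0.0]
wrist_force: [-0.3, 0.5, -0.2]
grip_width: 0.0
gripper_force: 0.0
2623 [271. 149.] depth pt [ 0.5539 -0.1101  0.1392] z.144 [ 0.5535 -0.1091  0.144 ]
2521 [611. 248.] depth pt [0.8495 0.2887 0.0995] z.144 [0.8098 0.2485 0.144 ]
2426 [319. 176.] depth pt [ 0.6022 -0.068   0.1391] z.144 [ 0.601  -0.0676  0.144 ]
1755 [ 31. 382.] depth pt [ 1.0273 -1.2025 -0.2199] z.144 [ 0.7594 -0.5867  0.144 ]
1459 [503.  70.] depth pt [0.5588 0.1575 0.1284] z.144 [0.5571 0.1483 0.144 ]
cam [ 0.523 -0.042  0.466] {'clock': 8.075, 'tcp_pos': [0.6017, -0.0692, 0.3439], 'orientation': [-0.0012, 0.1681, 0.9858, 0.0], 'wrist_force': [-0.2864, 0.4763, -0.1814], 'grip_width': 0.0}
```

```bash
python3 -c "
from workcell import manip
print(manip.close_job())"
```

```text
the job is handed in; nothing more can be done
None
```

I touched the tab-end pleats and then the far-end pleats, each with about 2–2.5 N and roughly 3 mm of give. The filter has not measurably shifted, the hand is about 240 mm above its underside, and the job is handed in; the verdict was not shown.

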